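Rock a stuck heater block out of its well and hold it clear

ROBOT

A 6-joint arm with a two-finger parallel gripper is mounted at the origin on a cart in front of the work surface, level with it; the furniture and walls round the work are solid. World frame = base frame: x ahead of the robot, y to its left, z up, the work surface at z = 0. Lengths are in m, angles in rad, forces in N, time in s.
With the tool pointing down it reaches from about 0.3 to 0.775 m from the base axis. Payload 14.6 kg.
Tool frame: the origin (TCP) lies on the mounting face of the last link; the fingertips stand 199 mm ahead of it and the grasp point (between the pads) lies 180 mm ahead of it; z points along the fingers, y is the line along which they close (so a half turn about z gives the same grasp; the last joint's range is limited). The gripper opens to 94 mm and grips with 3 to 60 N. Pads are 16 mm wide; open, the fingers measure 119 mm over their backs; the gripper's body (75 mm by 177 mm) begins 78 mm behind the grasp point.
Start: joints at [1.036, 0.3, 1.521, -0, 1.321, -0.067], TCP at [0.248, 0.491, 0.405] pointing down, gripper open.
Joint ranges: [-3.03, 3.03], [-0.79, 2.21], [0.23, 2.52], [-1.04, 4.18], [0, 3.07], [-2.55, 2.55]. Speed limits (rad/s): [2.22, 2.22, 2.57, 3.14, 3.14, 3.14].

INTERFACE

Orientations are given as [roll, pitch, yaw] about the fixed x, y, z axes, in that order (R = Rz(yaw) Ry(pitch) Rx(roll)).
In Python, from station import get_obs, camera, hand_in gives the robot as it stands.
- The arm moves only by the tool apply_moves, never from a script. Its argument "increments" is a list of rows, each an object of numbers: "tx", "ty", "tz": the shift along the tool's x, y, z as a fraction of full scale; "ax", "ay", "az": the turn, a rotation vector about the tool's x, y, z as a fraction of full scale. In form: [{"tx": .., "ty": .., "tz": .., "ax": .., "ay": .., "az": ..}, ...]. A call has 1 to 12 rows; each row shifts and turns the commanded pose from where the row before left it, along the tool's axes as they then stand; what a row does not reach is not made up. Full scale, the value 1, is 30 mm for a shift and 5 degrees for a turn. A row lasts 1/8 s, in which the tool goes at most 62.5 mm and 10.7 degrees, less where a joint would pass 70% of its speed; a pose out of reach is approached as far as the arm can. A call with a number of a shift or a turn outside -1 to 1 is refused whole. A call with a gripper value outside its range is refused whole. "jaw" is the closure, from 0 (fully open) to 1 (shut), set as the call begins (left out, the last holds). The fingers move at their own pace and stop on an object; "force" is the grip in N (left out, the last holds). Time passes only in rows, so rows that do not move let the fingers close. It gives the time, the measured TCP pose, the force, the opening and the grip force at its end, in the units of the state.
- get_obs(): the state, without advancing time (a new reading comes with each control period).
- camera(name): name is "scene" or "top" or "wrist"; returns a dict with "pixels" (400x640x3 uint8, red, green, blue), "camera_matrix" (3x3 intrinsics, pixels), "R" (3x3) and "t" (3): a world point X has camera coordinates R X + t; the wrist camera has in their place "T_tool_cam" (4x4, takes a point from camera to tool coordinates, whose origin is the TCP and whose axes are the flange's). Camera axes: x right, y down, z forward; pixel columns grow to the right and rows downward; lengths in m; the calibration is good to about 2 mm. A picture is of the moment at which its call begins: read the wrist's pose just before it. There is no depth.
- hand_in(): hands the job in; it is judged then, once.
The state is a dict: "time_s": time; "qpos": joint angles; "joint_vel": joint speeds; "tau": joint torques, N m; "ee_pos": TCP position; "eef_rot": TCP orientation; "force": force on the tool from outside, world axes, zero at the start; "moment": the same for the moment, N m; "grip_width": finger opening in m; "grip_force": force on a finger pad.
Only numpy, scipy, OpenCV 4.12 (cv2) and the standard library are available. Lean on these libraries where they do the work, as an engineer would, in place of code of your own. Each camera call takes 0.05 s, during which the arm holds its last target. There are 200 camera calls.

TASK

The metal block is stuck tight in the well of the small (cold) bench heater and must come out so that the well can be inspected. Take it by its upright tab and, while it still sits in the well, rock it side to side, leaning it clearly (about five degrees or more) first to the heater's left and then to its right, until it works free; do not just pull it straight out. Finish while still holding it, level and still, straight above the well and just clear of the heater (about 15 mm of air under it), and leave everything else where it stands.

Things in the scene. Friction and masses are not known exactly. Their poses are not given: they have to be found in the camera images.
- heater: Bench heater, fixed to the table: white box 150 mm front to back, 130 mm wide, 60 mm tall, dark display and small knob on top at its front end. Origin on the table straight below the centre of its well; x to its back, y to its left (seen from its front, which faces the robot; turned by at most 0.4 rad), z up. The box spans x -95 to +55 mm, y -65 to +65 mm.
- well_mouth (a point): Centre of the mouth of the heater's rectangular well, level with its top face, 60 mm above the table. The well is 74 mm (x) by 53.5 mm (y) and 20 mm deep (floor 40 mm above the table). The block has 3.5 mm of play in all from side to side (y), so it can lean up to about 0.17 rad either way about the x axis, its lower edge turning on the well floor.
- well_floor (a point): Centre of the well's floor. From 2 to 9 mm above it two sprung brass strips in the front and back walls pinch the block's front and back faces, about 17 N each: a straight pull is resisted with some 17 to 25 N until the underside has risen 9 mm. Leaning the block sideways takes only some newtons at the tab.
- block: Loose aluminium block, 64 mm (x) by 50 mm (y) by 40 mm tall, about 0.25 kg, six 9 mm holes in its top and an upright steel tab in the middle. Origin at the centre of its underside, z up; it starts on the well floor, axes parallel to the heater's.
- tab_top (a point): Centre of the top edge of the block's tab, 76 mm above the block's underside. The tab is 34 mm long (the block's x), 12 mm thick (y; pinch it across this) and stands 36 mm above the block's top face, which is 40 mm above the underside.
- by_beaker: Bystander, to be left alone: clear glass beaker, 57 mm wide, 66 mm tall. Origin at the centre of its underside.
- by_vial_c: Bystander, to be left alone: brown glass vial with white cap, 25 mm wide, 59 mm tall. Origin at the centre of its underside.
- by_vial_h: Bystander, to be left alone: brown glass vial with black cap, 25 mm wide, 59 mm tall. Origin at the centre of its underside.
- by_slide_pack: Bystander, to be left alone: small oblong carton of slides, 78 x 28 x 20 mm. Origin at the centre of its underside.
- by_dropper: Bystander, to be left alone: brown dropper bottle with rubber bulb, 31 mm wide, 86 mm tall. Origin at the centre of its underside.
- by_petri_0: Bystander, to be left alone: shallow clear petri dish, 64 mm across, 14 mm tall. Origin at the centre of its underside.
- by_flask_0: Bystander, to be left alone: white square bottle with ribbed cap, 50 x 43 mm, 87 mm tall. Origin at the centre of its underside.

How it is judged:
By the outcome, as a careful person would: the job done as asked, in the order asked, and still so for the second after the job is handed in, while the arm keeps its last pose, push and grip.
It also fails if it takes over 38 s, if anything falls off the work surface, if the arm or the gripper's body presses on something with over 40 N, if the wrist force passes 120 N, or if a joint passes its speed limit or range.

## Working session

There is one attempt and no reset: what is moved stays moved. The work goes in short steps, Python scripts to look and compute and a tool call to move; the robot and the scene stay as the last step left them, time stands still between calls to the robot, and variables do not carry over. Pictures are saved under pics/ and viewed, at most 10 in all, crops included, and the job is handed in when it is done.

Besides the shell and the picture viewer there is one more tool, called as name([rows], argument=value, ...), one row to a line, values as JSON. apply_moves: Moves the arm, as the interface text tells. Its arguments: {"type":"object","properties":{"increments":{"type":"array"},"jaw":{"type":"number"},"force":{"type":"number"}},"required":["increments"]}

```bash
mkdir -p pics; ls; python3 - <<'E'
from station import get_obs,camera
import cv2,numpy as np
o=get_obs();print({k:np.round(v,3).tolist() for k,v in o.items()})
for n in("scene","top"):
    c=camera(n);cv2.imwrite(f"pics/{n}0.png",c["pixels"][:,:,::-1]);np.savez(f"{n}0.npz",**c)
    print(n,c["camera_matrix"].tolist(),(-c["R"].T@c["t"]).round(3))
E
```

```text
pics
{'time_s': 0.0, 'qpos': [1.036, 0.3, 1.522, -0.0, 1.321, -0.067], 'joint_vel': [0.001, -0.0, 0.002, -0.001, -0.0, -0.001], 'tau': [-0.001, -53.181, -35.272, 0.071, 0.024, -0.0], 'ee_pos': [0.248, 0.491, 0.404], 'eef_rot': [-3.14, -0.0, 2.674], 'force': [0.344, -0.439, 0.284], 'moment': [-0.049, -0.005, -0.03], 'grip_force': 0.0, 'grip_width': 0.094}
scene [[365.390602578604, 0.0, 320.26038356907003], [0.0, 365.390602578604, 199.40471854136254], [0.0, 0.0, 1.0]] [ 0.27  -0.516  0.711]
top [[408.0365342356726, 0.0, 319.5517226055757], [0.0, 408.0365342356726, 198.68013317492944], [0.0, 0.0, 1.0]] [ 0.506 -0.013  1.283]
```

View pics/scene0.png

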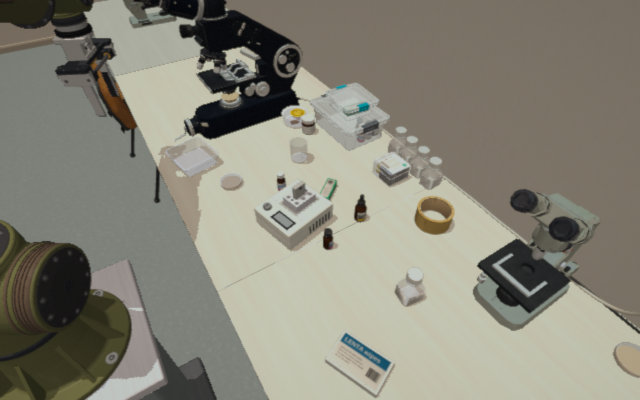

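View pics/top0.png

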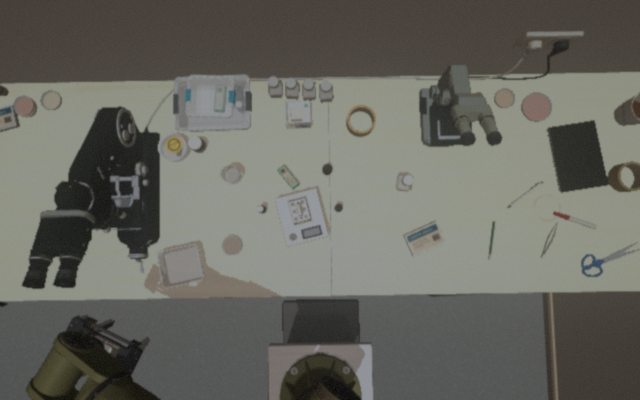

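Scene: the heater is at about (293,212), with the block and its tab at (300,190). Top: the heater is at (302,215) with its display at (312,231), vials at (263,208) and (339,207), the dropper at (327,169) and the slides at (288,177).

```bash
cat > h.py <<'E'
import numpy as np,cv2
def ray(c,u,v,z):
    K=c["camera_matrix"];R=c["R"];t=c["t"];C=-R.T@t
    d=R.T@np.linalg.solve(K,[u,v,1.]);return C+d*(z-C[2])/d[2]
E
python3 - <<'E'
from h import *
c=dict(np.load("top0.npz"));p=c["pixels"][:,:,::-1]
s=dict(np.load("scene0.npz"));q=s["pixels"][:,:,::-1]
a=cv2.resize(p[160:260,250:350],(600,600),interpolation=2)[:]
b=cv2.resize(q[170:250,250:350],(800,640),interpolation=2)[:600]
cv2.imwrite("pics/a.png",a);cv2.imwrite("pics/b.png",b)
hsv=cv2.cvtColor(p,40)
x=p[150:270,250:350].astype(int)
print("bg",p[250,250:256].tolist(),"heater",p[208,282:288].tolist())
E
```

```text
bg [[142, 151, 148], [143, 152, 149], [143, 151, 149], [144, 152, 150], [143, 152, 148], [142, 150, 147]] heater [[156, 150, 147], [155, 150, 146], [158, 153, 149], [159, 153, 150], [158, 153, 149], [156, 152, 149]]
```

View pics/a.png

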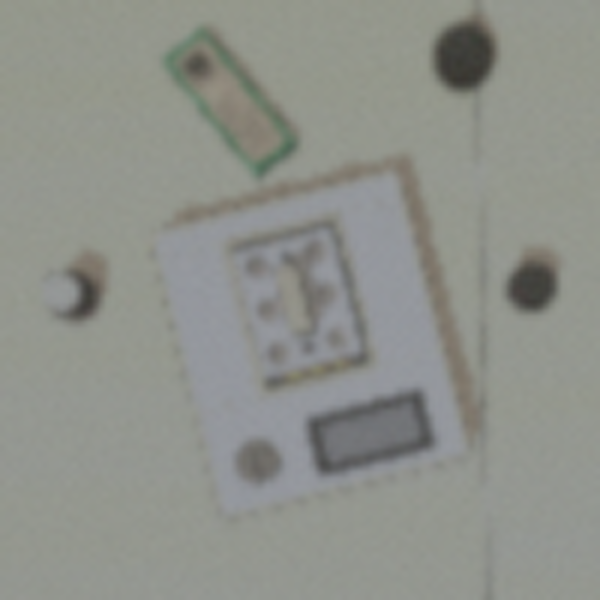

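View pics/b.png

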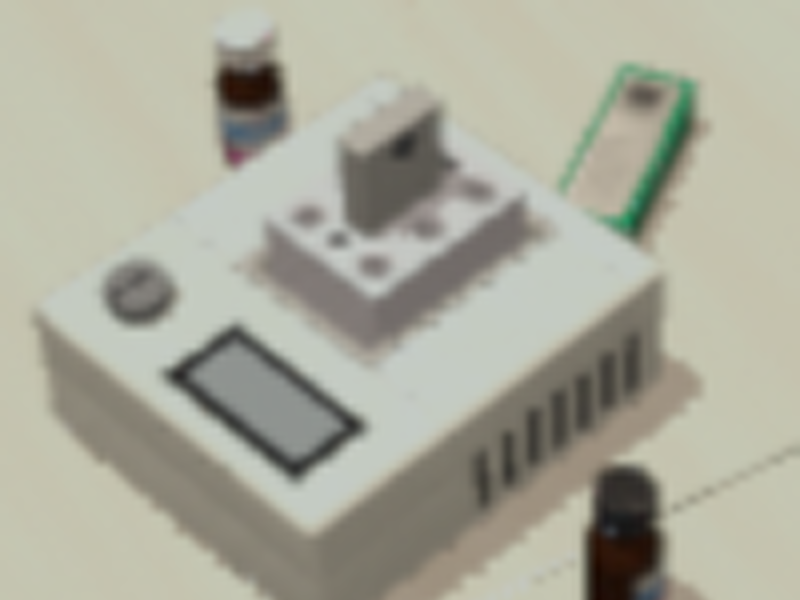

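The top crop shows the heater's top-face corners near (155,228), (395,168), (468,445) and (225,512). In the scene crop they are near (38,315), (312,535), (660,265) and (385,80), with the tab's top ends near (362,145) and (425,100). The heater is turned by a positive yaw of about 0.25.

```bash
python3 - <<'E'
from h import *
from station import get_obs
c=dict(np.load("top0.npz"));s=dict(np.load("scene0.npz"))
p=c["pixels"].astype(np.int16)
m=((p[...,2]-p[...,1])>1).astype(np.uint8)*255
m=cv2.morphologyEx(cv2.medianBlur(m,3),cv2.MORPH_CLOSE,np.ones((7,7)));m[:160]=0;m[260:]=0;m[:,:270]=0;m[:,335:]=0
k=max(cv2.findContours(m,0,2)[0],key=cv2.contourArea)
r=cv2.minAreaRect(k);print(r)
P=[ray(c,u,v,.06)[:2] for u,v in cv2.boxPoints(r)]
print("mask",np.round(P,4).tolist())
def rep(n,Q):
    Q=np.array(Q)[:,:2] # back-left, back-right, front-right, front-left
    ex=(Q[0]+Q[1]-Q[2]-Q[3])/2; L=np.linalg.norm(ex);e=ex/L
    W=np.linalg.norm((Q[0]+Q[3]-Q[1]-Q[2])/2)
    print(n,"L,W",L.round(4),W.round(4),"yaw",np.arctan2(e[1],e[0]).round(4),"well",(Q.mean(0)+.02*e).round(4))
rep("top",[ray(c,250+(u-2.5)/6,160+(v-2.5)/6,.06) for u,v in[(155,228),(395,168),(468,445),(225,512)]])
rep("scene",[ray(s,250+(u-3.5)/8,170+(v-3.5)/8,.06) for u,v in[(385,80),(660,265),(312,535),(38,315)]])
# tab top z=.116 : top view & scene
print("tab",ray(c,250+294/6,160+293/6,.116),ray(s,250+390/8,170+120/8,.116))
E
```

```text
((301.08319091796875, 217.1522216796875), (47.03462219238281, 41.22891616821289), 75.3791275024414)
mask [[0.5933, 0.1261], [0.6228, 0.0057], [0.4857, -0.0277], [0.4567, 0.0918]]
top L,W 0.1447 0.1247 yaw 0.237 well [0.5626 0.0528]
scene L,W 0.1469 0.1234 yaw 0.2514 well [0.561  0.0504]
tab [0.56170085 0.05180347 0.116     ] [0.56219197 0.05039647 0.116     ]
```

apply_moves([
  {"tx": -0.5,"ty": -0.26},
  {"tx": -1,"ty": -0.52},
  {"tx": -1,"ty": -0.52},
  {"tx": -1,"ty": -0.52},
  {"tx": -1,"ty": -0.52},
  {"tx": -1,"ty": -0.52},
  {"tx": -1,"ty": -0.52},
  {"tx": -1,"ty": -0.52},
  {"tx": -1,"ty": -0.52},
  {"tx": -1,"ty": -0.52},
  {"tx": -1,"ty": -0.52},
  {"tx": -1,"ty": -0.52},
], jaw=0)

```text
schema error: expected keys tx, ty, tz, ax, ay, az
```

apply_moves([
  {"tx": -1,"ty": -0.52},
  {"tx": -1,"ty": -0.52},
  {"tx": -1,"ty": -0.52},
  {"tx": -1,"ty": -0.52},
  {"tx": -0.45,"ty": -0.25},
  {"az": -1},
  {"az": -1},
  {"az": -1},
  {"az": -1},
  {"az": -1},
  {"az": -1},
  {"az": -1},
])

```text
schema error: expected keys tx, ty, tz, ax, ay, az
```

apply_moves([
  {"az": -1},
  {"az": -0.2},
  {},
  {},
])

```text
schema error: expected keys tx, ty, tz, ax, ay, az
```

```bash
python3 - <<'E'
from h import *
from station import *
o=get_obs();c=camera("wrist");print({k:np.round(v,4).tolist() for k,v in o.items()})
np.savez("w1.npz",pos=o["ee_pos"],rot=o["eef_rot"],**c);cv2.imwrite("pics/w1.png",c["pixels"][:,:,::-1]);print(c["T_tool_cam"].round(3).tolist(),c["camera_matrix"].tolist())
E
```

```text
{'time_s': 0.1, 'qpos': [1.0364, 0.3004, 1.5215, -0.0, 1.3207, -0.0666], 'joint_vel': [0.0007, -0.0027, -0.0016, -0.0005, 0.0022, 0.0004], 'tau': [0.0031, -53.2648, -35.3288, 0.071, 0.0236, 0.0], 'ee_pos': [0.248, 0.4909, 0.4042], 'eef_rot': [-3.1406, -0.0001, 2.6739], 'force': [0.304, -0.8069, 0.2351], 'moment': [-0.0097, -0.0339, 0.0282], 'grip_force': 0.0, 'grip_width': 0.0941}
[[-0.002, -0.965, -0.262, 0.078], [1.0, -0.002, -0.0, -0.0], [-0.0, -0.262, 0.965, 0.019], [0.0, 0.0, 0.0, 1.0]] [[310.0112814656068, 0.0, 322.7642873836577], [0.0, 310.0112814656068, 203.6552682886154], [0.0, 0.0, 1.0]]
```

View pics/w1.png

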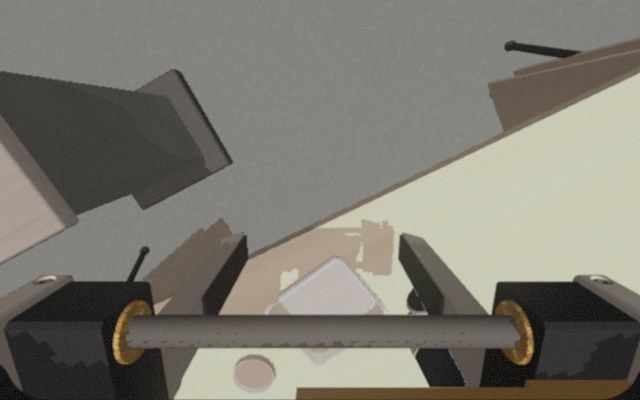

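The moves were refused because every key is required in each row, so this wrist view is still of the start pose (table edge and a white tray). I'll resend them with all keys.

apply_moves([
  {"tx": -0.5,"ty": -0.26,"tz": 0,"ax": 0,"ay": 0,"az": 0},
  {"tx": -1,"ty": -0.52,"tz": 0,"ax": 0,"ay": 0,"az": 0},
  {"tx": -1,"ty": -0.52,"tz": 0,"ax": 0,"ay": 0,"az": 0},
  {"tx": -1,"ty": -0.52,"tz": 0,"ax": 0,"ay": 0,"az": 0},
  {"tx": -1,"ty": -0.52,"tz": 0,"ax": 0,"ay": 0,"az": 0},
  {"tx": -1,"ty": -0.52,"tz": 0,"ax": 0,"ay": 0,"az": 0},
  {"tx": -1,"ty": -0.52,"tz": 0,"ax": 0,"ay": 0,"az": 0},
  {"tx": -1,"ty": -0.52,"tz": 0,"ax": 0,"ay": 0,"az": 0},
  {"tx": -1,"ty": -0.52,"tz": 0,"ax": 0,"ay": 0,"az": 0},
  {"tx": -1,"ty": -0.52,"tz": 0,"ax": 0,"ay": 0,"az": 0},
  {"tx": -1,"ty": -0.52,"tz": 0,"ax": 0,"ay": 0,"az": 0},
  {"tx": -1,"ty": -0.52,"tz": 0,"ax": 0,"ay": 0,"az": 0},
], jaw=0)

```text
time_s: 1.65
ee_pos: [0.4755, 0.1733, 0.4047]
eef_rot: [-3.142, 0.0, 2.673]
force: [-0.3, -0.3, 0.6]
grip_width: 0.094
grip_force: 0.0
```

apply_moves([
  {"tx": -1,"ty": -0.52,"tz": 0,"ax": 0,"ay": 0,"az": 0},
  {"tx": -1,"ty": -0.52,"tz": 0,"ax": 0,"ay": 0,"az": 0},
  {"tx": -1,"ty": -0.52,"tz": 0,"ax": 0,"ay": 0,"az": 0},
  {"tx": -1,"ty": -0.52,"tz": 0,"ax": 0,"ay": 0,"az": 0},
  {"tx": -0.45,"ty": -0.3,"tz": 0,"ax": 0,"ay": 0,"az": 0},
  {"tx": 0,"ty": 0,"tz": 0,"ax": 0,"ay": 0,"az": -1},
  {"tx": 0,"ty": 0,"tz": 0,"ax": 0,"ay": 0,"az": -1},
  {"tx": 0,"ty": 0,"tz": 0,"ax": 0,"ay": 0,"az": -1},
  {"tx": 0,"ty": 0,"tz": 0,"ax": 0,"ay": 0,"az": -1},
  {"tx": 0,"ty": 0,"tz": 0,"ax": 0,"ay": 0,"az": -1},
  {"tx": 0,"ty": 0,"tz": 0,"ax": 0,"ay": 0,"az": -1},
  {"tx": 0,"ty": 0,"tz": 0,"ax": 0,"ay": 0,"az": -1},
])

```text
time_s: 3.15
ee_pos: [0.5616, 0.0512, 0.4047]
eef_rot: [3.142, -0.0, -2.995]
force: [-0.2, -0.5, 0.2]
grip_width: 0.0938
grip_force: 0.0
```

apply_moves([
  {"tx": 0,"ty": 0,"tz": 0,"ax": 0,"ay": 0,"az": -1},
  {"tx": 0,"ty": 0,"tz": 0,"ax": 0,"ay": 0,"az": -0.2},
  {"tx": 0,"ty": 0,"tz": 0,"ax": 0,"ay": 0,"az": 0},
  {"tx": 0,"ty": 0,"tz": 0,"ax": 0,"ay": 0,"az": 0},
])

```text
time_s: 3.65
ee_pos: [0.5619, 0.0513, 0.4047]
eef_rot: [3.142, -0.0, -2.895]
force: [0.3, 0.4, -0.1]
grip_width: 0.0942
grip_force: 0.0
```

```bash
python3 - <<'E'
from h import *
from station import *
o=get_obs();c=camera("wrist");print({k:np.round(v,4).tolist() for k,v in o.items()})
np.savez("w2.npz",pos=o["ee_pos"],rot=o["eef_rot"],**c);cv2.imwrite("pics/w2.png",c["pixels"][:,:,::-1])
E
```

```text
{'time_s': 3.65, 'qpos': [0.0261, 0.3317, 1.4793, 0.0, 1.3307, -1.7914], 'joint_vel': [-0.0011, -0.0003, -0.0021, -0.002, -0.0003, -0.0047], 'tau': [-0.0027, -55.1234, -35.3352, -0.0307, 0.0699, 0.0086], 'ee_pos': [0.5619, 0.0513, 0.4047], 'eef_rot': [3.1416, -0.0001, -2.8949], 'force': [0.2793, 0.3902, -0.0864], 'moment': [0.0112, 0.0081, 0.0113], 'grip_force': 0.0, 'grip_width': 0.0942}
```

View pics/w2.png

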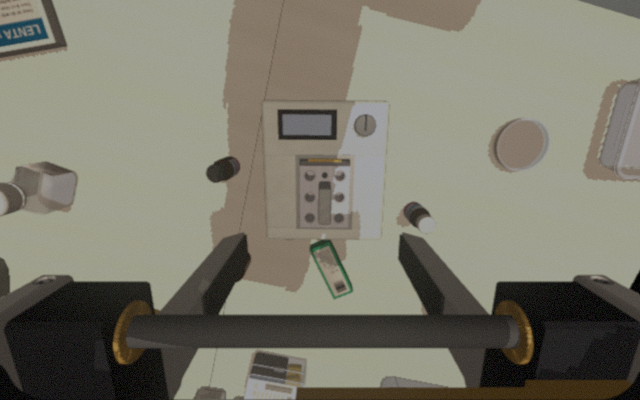

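The wrist view shows the heater at columns 265–385, rows 100–240. The tab's top is near (325,203), columns 318–331, and lies parallel to the image's vertical.

```bash
cat >> h.py <<'E'
from scipy.spatial.transform import Rotation as Ro
def wray(c,u,v,z):
    R=Ro.from_euler("xyz",c["rot"]).as_matrix();T=c["T_tool_cam"];R2=R@T[:3,:3];C=R@T[:3,3]+c["pos"]
    d=R2@np.linalg.solve(c["camera_matrix"],[u,v,1.]);return C+d*(z-C[2])/d[2]
E
python3 - <<'E'
from h import *
c=dict(np.load("w2.npz"))
g=c["pixels"].mean(2)
for r in(190,200,210,220):print(r,g[r,296:356].astype(int).tolist())
Q=np.array([wray(c,u,v,.06) for u,v in[(265,239),(382,240),(387,101),(264,100)]])[:,:2]
Q=Q[[1,0,3,2]];ex=(Q[0]+Q[1]-Q[2]-Q[3])/2;L=np.linalg.norm(ex);e=ex/L
print(L,np.linalg.norm((Q[0]+Q[3]-Q[1]-Q[2])/2),np.arctan2(e[1],e[0]),Q.mean(0)+.02*e,(Q[0]-Q[3]),(Q[1]-Q[2]))
for v in(182,208):print(wray(c,324.7,v,.116))
E
python3 - <<'E'
import cv2
i=cv2.imread('pics/w2.png')[140:250,250:400]
cv2.imwrite('pics/w2c.png',cv2.resize(i,(800,587),interpolation=2))
E
```

```text
190 [105, 102, 101, 113, 119, 125, 122, 123, 124, 128, 123, 126, 128, 125, 122, 120, 122, 125, 127, 123, 124, 121, 104, 90, 97, 100, 97, 97, 99, 98, 102, 101, 98, 94, 93, 104, 117, 129, 148, 159, 160, 157, 160, 158, 159, 158, 158, 159, 157, 156, 159, 158, 157, 154, 141, 140, 142, 153, 159, 159]
200 [113, 103, 99, 104, 122, 122, 125, 122, 117, 105, 91, 79, 72, 76, 74, 72, 80, 94, 109, 123, 121, 110, 98, 95, 102, 104, 100, 101, 106, 104, 101, 103, 104, 99, 100, 119, 144, 148, 145, 124, 100, 90, 85, 78, 77, 87, 105, 130, 146, 152, 159, 158, 155, 146, 138, 138, 145, 153, 158, 158]
210 [112, 98, 102, 104, 116, 122, 123, 124, 120, 123, 124, 125, 123, 123, 120, 122, 122, 123, 125, 125, 117, 110, 91, 97, 99, 105, 100, 96, 102, 102, 98, 101, 103, 94, 101, 133, 153, 156, 156, 157, 153, 157, 158, 157, 158, 159, 155, 159, 157, 157, 159, 157, 143, 139, 137, 137, 145, 155, 158, 157]
220 [108, 101, 102, 99, 114, 121, 119, 121, 115, 104, 85, 77, 74, 72, 73, 69, 73, 88, 105, 113, 120, 110, 95, 97, 103, 100, 102, 101, 102, 102, 98, 98, 100, 95, 91, 108, 121, 115, 98, 83, 73, 74, 74, 66, 68, 76, 87, 100, 119, 127, 122, 121, 113, 103, 101, 105, 119, 129, 128, 132]
0.1484660341244087 0.12713452623218788 0.23223895920504659 [0.55997407 0.05291925] [0.14356575 0.03843848] [0.14539474 0.0299025 ]
[0.53800661 0.04754318 0.116     ]
[0.56120645 0.05338457 0.116     ]
```

View pics/w2c.png

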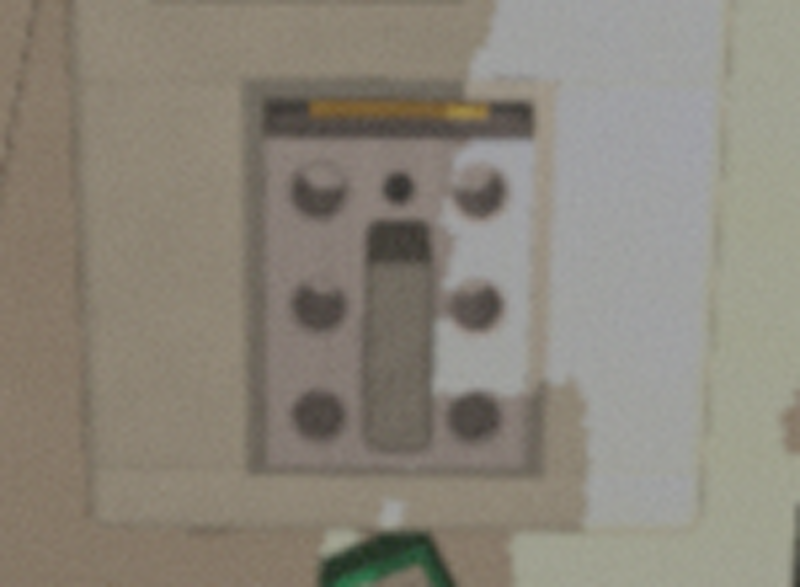

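The crop shows the tab's top spanning rows 189–225 and centred at column 324.8, about 1–2 mm to the heater's left of the tool axis. Next I descend with a small shift and check from close up.

apply_moves([
  {"tx": 0,"ty": 0.05,"tz": 0.7,"ax": 0,"ay": 0,"az": 0},
  {"tx": 0,"ty": 0,"tz": 0.9,"ax": 0,"ay": 0,"az": 0},
  {"tx": 0,"ty": 0,"tz": 0.9,"ax": 0,"ay": 0,"az": 0},
  {"tx": 0,"ty": 0,"tz": 0.6,"ax": 0,"ay": 0,"az": 0},
  {"tx": 0,"ty": 0,"tz": 0.5,"ax": 0,"ay": 0,"az": 0},
  {"tx": 0,"ty": 0,"tz": 0,"ax": 0,"ay": 0,"az": 0},
  {"tx": 0,"ty": 0,"tz": 0,"ax": 0,"ay": 0,"az": 0},
])

```text
time_s: 4.58
ee_pos: [0.5619, 0.0527, 0.2975]
eef_rot: [-3.141, 0.001, -2.894]
force: [-0.0, -0.0, -0.0]
grip_width: 0.0943
grip_force: 0.0
```

```bash
python3 - <<'E'
from h import *
from station import *
o=get_obs();c=camera("wrist");print({k:np.round(v,4).tolist() for k,v in o.items()})
np.savez("w3.npz",pos=o["ee_pos"],rot=o["eef_rot"],**c);cv2.imwrite("pics/w3.png",c["pixels"][:,:,::-1])
E
```

```text
{'time_s': 4.575, 'qpos': [0.0287, 0.4401, 1.5928, -0.0, 1.1076, -1.7898], 'joint_vel': [-0.0004, -0.0046, -0.0019, 0.0004, -0.0004, -0.0004], 'tau': [-0.0111, -56.6803, -31.2941, -0.0282, 0.0533, 0.0022], 'ee_pos': [0.5619, 0.0527, 0.2975], 'eef_rot': [-3.1413, 0.0011, -2.8939], 'force': [-0.0038, -0.0279, -0.0255], 'moment': [0.0115, 0.0417, 0.0101], 'grip_force': 0.0, 'grip_width': 0.0943}
```

View pics/w3.png

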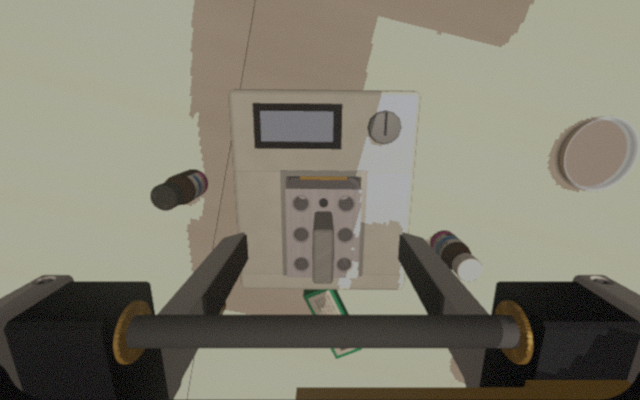

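The close view puts the tab at columns 313–334 (centre 323.3), between fingers whose inner edges are at 247 and 400 (centre 323.5), so it is centred. Next I lower and close.

apply_moves([
  {"tx": 0.05,"ty": 0,"tz": 0.25,"ax": 0,"ay": 0,"az": 0},
  {"tx": 0,"ty": 0,"tz": 0.23,"ax": 0,"ay": 0,"az": 0},
  {"tx": 0,"ty": 0,"tz": 0,"ax": 0,"ay": 0,"az": 0},
])

```text
time_s: 5.0
ee_pos: [0.5601, 0.0524, 0.2815]
eef_rot: [3.141, -0.001, -2.894]
force: [0.1, 0.0, -0.0]
grip_width: 0.0937
grip_force: 0.0
```

apply_moves([
  {"tx": 0,"ty": 0,"tz": 0,"ax": 0,"ay": 0,"az": 0},
  {"tx": 0,"ty": 0,"tz": 0,"ax": 0,"ay": 0,"az": 0},
  {"tx": 0,"ty": 0,"tz": 0,"ax": 0,"ay": 0,"az": 0},
  {"tx": 0,"ty": 0,"tz": 0,"ax": 0,"ay": 0,"az": 0},
  {"tx": 0,"ty": 0,"tz": 0,"ax": 0,"ay": 0,"az": 0},
  {"tx": 0,"ty": 0,"tz": 0,"ax": 0,"ay": 0,"az": 0},
  {"tx": 0,"ty": 0,"tz": 0,"ax": 0,"ay": 0,"az": 0},
  {"tx": 0,"ty": 0,"tz": 0,"ax": 0,"ay": 0,"az": 0},
], jaw=1, force=55)

```text
time_s: 6.0
ee_pos: [0.5602, 0.0524, 0.2822]
eef_rot: [-3.142, -0.0, -2.894]
force: [-0.2, 0.2, 0.1]
grip_width: 0.0175
grip_force: 0.0
```

apply_moves([
  {"tx": 0,"ty": 0,"tz": 0,"ax": 0,"ay": 0,"az": 0},
  {"tx": 0,"ty": 0,"tz": 0,"ax": 0,"ay": 0,"az": 0},
  {"tx": 0,"ty": 0,"tz": 0,"ax": 0,"ay": 0,"az": 0},
])

```text
time_s: 6.38
ee_pos: [0.5602, 0.0523, 0.2822]
eef_rot: [3.142, 0.0, -2.894]
force: [0.3, -0.7, -0.8]
grip_width: 0.0116
grip_force: 55.0
```

Gripped at 11.6 mm and 55 N. Now I lean left 8° about the lower-left edge.

apply_moves([
  {"tx": 0,"ty": 0.134,"tz": -0.0133,"ax": 0.2,"ay": 0,"az": 0},
  {"tx": 0,"ty": 0.134,"tz": -0.0133,"ax": 0.2,"ay": 0,"az": 0},
  {"tx": 0,"ty": 0.134,"tz": -0.0133,"ax": 0.2,"ay": 0,"az": 0},
  {"tx": 0,"ty": 0,"tz": 0,"ax": 0,"ay": 0,"az": 0},
])

```text
time_s: 6.88
ee_pos: [0.5571, 0.0645, 0.2831]
eef_rot: [-3.089, -0.0, -2.893]
force: [1.4, 0.7, -4.7]
grip_width: 0.0122
grip_force: 55.0
```

apply_moves([
  {"tx": 0,"ty": 0.134,"tz": -0.0133,"ax": 0.2,"ay": 0,"az": 0},
  {"tx": 0,"ty": 0.134,"tz": -0.0133,"ax": 0.2,"ay": 0,"az": 0},
  {"tx": 0,"ty": 0.134,"tz": -0.0133,"ax": 0.2,"ay": 0,"az": 0},
  {"tx": 0,"ty": 0.134,"tz": -0.0133,"ax": 0.2,"ay": 0,"az": 0},
  {"tx": 0,"ty": 0.134,"tz": -0.0133,"ax": 0.2,"ay": 0,"az": 0},
  {"tx": 0,"ty": 0,"tz": 0,"ax": 0,"ay": 0,"az": 0},
  {"tx": 0,"ty": 0,"tz": 0,"ax": 0,"ay": 0,"az": 0},
])

```text
time_s: 7.75
ee_pos: [0.5522, 0.0839, 0.2832]
eef_rot: [-3.003, -0.0, -2.894]
force: [1.0, 6.2, -8.5]
grip_width: 0.0119
grip_force: 55.0
```

```bash
python3 - <<'E'
from h import *
from station import *
o=get_obs();c=camera("scene");print(o["force"],o["moment"])
cv2.imwrite("pics/s4.png",cv2.resize(c["pixels"][140:240,240:360,::-1],(720,600),interpolation=2))
E
```

```text
[ 0.96624656  6.18417894 -8.49268104] [ 2.17627963 -0.09421924 -0.16823447]
```

View pics/s4.png

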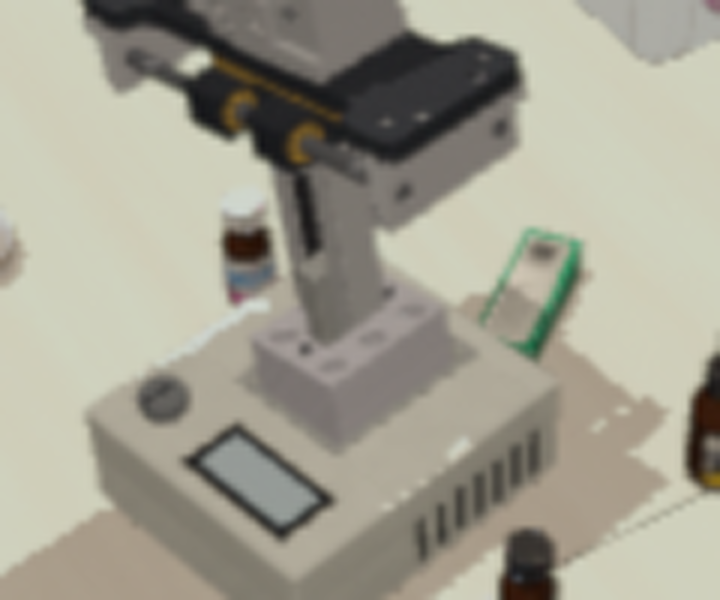

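The picture shows the block leaning left in the well with its right side raised, and forces are small. Now I bring it back through upright and lean it right.

apply_moves([
  {"tx": 0,"ty": -0.134,"tz": 0.014,"ax": -0.2,"ay": 0,"az": 0},
  {"tx": 0,"ty": -0.134,"tz": 0.014,"ax": -0.2,"ay": 0,"az": 0},
  {"tx": 0,"ty": -0.134,"tz": 0.014,"ax": -0.2,"ay": 0,"az": 0},
  {"tx": 0,"ty": -0.134,"tz": 0.014,"ax": -0.2,"ay": 0,"az": 0},
  {"tx": 0,"ty": -0.134,"tz": 0.014,"ax": -0.2,"ay": 0,"az": 0},
  {"tx": 0,"ty": -0.134,"tz": 0.014,"ax": -0.2,"ay": 0,"az": 0},
  {"tx": 0,"ty": -0.134,"tz": 0.014,"ax": -0.2,"ay": 0,"az": 0},
  {"tx": 0,"ty": -0.134,"tz": 0.014,"ax": -0.2,"ay": 0,"az": 0},
  {"tx": 0,"ty": 0,"tz": 0,"ax": 0,"ay": 0,"az": 0},
])

```text
time_s: 8.93
ee_pos: [0.5604, 0.0518, 0.2843]
eef_rot: [-3.141, 0.002, -2.894]
force: [-4.4, 1.0, 8.7]
grip_width: 0.0115
grip_force: 55.0
```

apply_moves([
  {"tx": 0,"ty": -0.134,"tz": -0.0133,"ax": -0.2,"ay": 0,"az": 0},
  {"tx": 0,"ty": -0.134,"tz": -0.0133,"ax": -0.2,"ay": 0,"az": 0},
  {"tx": 0,"ty": -0.134,"tz": -0.0133,"ax": -0.2,"ay": 0,"az": 0},
  {"tx": 0,"ty": -0.134,"tz": -0.0133,"ax": -0.2,"ay": 0,"az": 0},
  {"tx": 0,"ty": 0,"tz": 0,"ax": 0,"ay": 0,"az": 0},
])

```text
time_s: 9.55
ee_pos: [0.5643, 0.0359, 0.2836]
eef_rot: [3.072, -0.0, -2.894]
force: [1.2, -5.8, -1.7]
grip_width: 0.012
grip_force: 55.0
```

apply_moves([
  {"tx": 0,"ty": -0.134,"tz": -0.0133,"ax": -0.2,"ay": 0,"az": 0},
  {"tx": 0,"ty": -0.134,"tz": -0.0133,"ax": -0.2,"ay": 0,"az": 0},
  {"tx": 0,"ty": -0.134,"tz": -0.0133,"ax": -0.2,"ay": 0,"az": 0},
  {"tx": 0,"ty": -0.134,"tz": -0.0133,"ax": -0.2,"ay": 0,"az": 0},
  {"tx": 0,"ty": 0,"tz": 0,"ax": 0,"ay": 0,"az": 0},
  {"tx": 0,"ty": 0,"tz": 0,"ax": 0,"ay": 0,"az": 0},
])

```text
time_s: 10.3
ee_pos: [0.5681, 0.0208, 0.2833]
eef_rot: [3.003, -0.001, -2.894]
force: [3.2, -6.0, -7.2]
grip_width: 0.0116
grip_force: 55.0
```

```bash
python3 - <<'E'
from h import *
from station import *
o=get_obs();c=camera("scene");print(o["force"],o["moment"])
cv2.imwrite("pics/s5.png",cv2.resize(c["pixels"][140:240,240:360,::-1],(720,600),interpolation=2))
E
```

```text
[ 3.23581887 -6.00241058 -7.1833907 ] [-2.05404963 -0.93721935 -0.14161045]
```

View pics/s5.png

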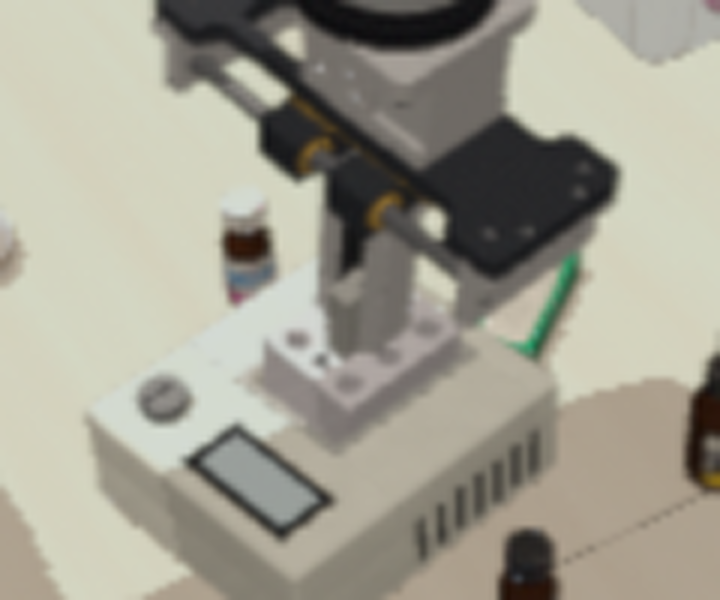

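The picture shows the block leaning right with its left side raised. Next I walk it up out of the strips: level it about the raised left edge, lean left again, then level about the raised right edge.

apply_moves([
  {"tx": 0,"ty": 0.136,"tz": -0.0133,"ax": 0.2,"ay": 0,"az": 0},
  {"tx": 0,"ty": 0.136,"tz": -0.0133,"ax": 0.2,"ay": 0,"az": 0},
  {"tx": 0,"ty": 0.136,"tz": -0.0133,"ax": 0.2,"ay": 0,"az": 0},
  {"tx": 0,"ty": 0.136,"tz": -0.0133,"ax": 0.2,"ay": 0,"az": 0},
  {"tx": 0,"ty": 0.136,"tz": -0.0133,"ax": 0.2,"ay": 0,"az": 0},
  {"tx": 0,"ty": 0.136,"tz": -0.0133,"ax": 0.2,"ay": 0,"az": 0},
  {"tx": 0,"ty": 0.136,"tz": -0.0133,"ax": 0.2,"ay": 0,"az": 0},
  {"tx": 0,"ty": 0.136,"tz": -0.0133,"ax": 0.2,"ay": 0,"az": 0},
  {"tx": 0,"ty": 0,"tz": 0,"ax": 0,"ay": 0,"az": 0},
])

```text
time_s: 11.48
ee_pos: [0.5598, 0.0529, 0.2877]
eef_rot: [3.141, -0.003, -2.893]
force: [6.7, -0.2, -19.1]
grip_width: 0.0117
grip_force: 55.0
```

apply_moves([
  {"tx": 0,"ty": 0.136,"tz": -0.0133,"ax": 0.2,"ay": 0,"az": 0},
  {"tx": 0,"ty": 0.136,"tz": -0.0133,"ax": 0.2,"ay": 0,"az": 0},
  {"tx": 0,"ty": 0.136,"tz": -0.0133,"ax": 0.2,"ay": 0,"az": 0},
  {"tx": 0,"ty": 0.136,"tz": -0.0133,"ax": 0.2,"ay": 0,"az": 0},
  {"tx": 0,"ty": 0.136,"tz": -0.0133,"ax": 0.2,"ay": 0,"az": 0},
  {"tx": 0,"ty": 0.136,"tz": -0.0133,"ax": 0.2,"ay": 0,"az": 0},
  {"tx": 0,"ty": 0,"tz": 0,"ax": 0,"ay": 0,"az": 0},
])

```text
time_s: 12.35
ee_pos: [0.5538, 0.0768, 0.2897]
eef_rot: [-3.038, -0.002, -2.893]
force: [4.0, 4.3, -21.0]
grip_width: 0.0116
grip_force: 55.0
```

apply_moves([
  {"tx": 0,"ty": -0.136,"tz": -0.0133,"ax": -0.2,"ay": 0,"az": 0},
  {"tx": 0,"ty": -0.136,"tz": -0.0133,"ax": -0.2,"ay": 0,"az": 0},
  {"tx": 0,"ty": -0.136,"tz": -0.0133,"ax": -0.2,"ay": 0,"az": 0},
  {"tx": 0,"ty": -0.136,"tz": -0.0133,"ax": -0.2,"ay": 0,"az": 0},
  {"tx": 0,"ty": -0.136,"tz": -0.0133,"ax": -0.2,"ay": 0,"az": 0},
  {"tx": 0,"ty": -0.136,"tz": -0.0133,"ax": -0.2,"ay": 0,"az": 0},
  {"tx": 0,"ty": 0,"tz": 0,"ax": 0,"ay": 0,"az": 0},
  {"tx": 0,"ty": 0,"tz": 0,"ax": 0,"ay": 0,"az": 0},
])

```text
time_s: 13.35
ee_pos: [0.5601, 0.0526, 0.2948]
eef_rot: [-3.141, -0.0, -2.894]
force: [-0.4, 0.2, -2.3]
grip_width: 0.0119
grip_force: 55.0
```

The force is down to the block's weight, so it is free. Now I lift.

apply_moves([
  {"tx": 0,"ty": 0,"tz": -0.15,"ax": 0,"ay": 0,"az": 0},
  {"tx": 0,"ty": 0,"tz": -0.15,"ax": 0,"ay": 0,"az": 0},
  {"tx": 0,"ty": 0,"tz": -0.15,"ax": 0,"ay": 0,"az": 0},
  {"tx": 0,"ty": 0,"tz": -0.15,"ax": 0,"ay": 0,"az": 0},
  {"tx": 0,"ty": 0,"tz": -0.15,"ax": 0,"ay": 0,"az": 0},
  {"tx": 0,"ty": 0,"tz": 0,"ax": 0,"ay": 0,"az": 0},
  {"tx": 0,"ty": 0,"tz": 0,"ax": 0,"ay": 0,"az": 0},
  {"tx": 0,"ty": 0,"tz": 0,"ax": 0,"ay": 0,"az": 0},
])

```text
time_s: 14.35
ee_pos: [0.5601, 0.0526, 0.3171]
eef_rot: [3.142, -0.0, -2.894]
force: [-0.2, -0.0, -1.9]
grip_width: 0.0121
grip_force: 55.0
```

```bash
python3 - <<'E'
from h import *
from station import *
o=get_obs();c=camera("wrist");print({k:np.round(v,4).tolist() for k,v in o.items()})
c.update(pos=o["ee_pos"],rot=o["eef_rot"]);np.savez("w6.npz",**c)
# tab/block edges in grip vs w3: vertical gradient profile along columns of the block top (between tab and rim)
g=c["pixels"].mean(2)
for cols in((290,300),(340,350)):print(cols,g[170:250,cols[0]:cols[1]].mean(1).astype(int).tolist())
for r in(200,215):print(r,g[r,265:385:2].astype(int).tolist())
s=camera("scene");np.savez("s6.npz",**s)
E
```

```text
{'time_s': 14.35, 'qpos': [0.0285, 0.413, 1.5814, -0.0, 1.1477, -1.7901], 'joint_vel': [-0.0008, 0.0001, -0.0008, 0.0007, -0.0014, 0.0011], 'tau': [0.0001, -58.1826, -33.4639, -0.0284, 0.0665, 0.0003], 'ee_pos': [0.5601, 0.0526, 0.3171], 'eef_rot': [3.1415, -0.0004, -2.8938], 'force': [-0.1777, -0.0298, -1.9317], 'moment': [0.0219, 0.0197, 0.0321], 'grip_force': 54.9973, 'grip_width': 0.0121}
(290, 300) [108, 109, 110, 105, 82, 63, 59, 57, 58, 59, 59, 57, 59, 59, 65, 74, 78, 79, 78, 78, 78, 78, 78, 79, 79, 78, 77, 90, 122, 133, 133, 132, 131, 132, 127, 121, 108, 95, 87, 84, 81, 80, 79, 80, 80, 82, 84, 86, 91, 96, 107, 118, 125, 129, 130, 130, 129, 130, 130, 131, 131, 130, 130, 129, 130, 126, 117, 103, 92, 87, 86, 84, 82, 80, 79, 77, 75, 75, 73, 74]
(340, 350) [107, 107, 108, 105, 94, 75, 75, 85, 87, 84, 76, 72, 72, 75, 74, 79, 79, 79, 79, 79, 77, 78, 79, 79, 80, 77, 78, 91, 121, 132, 132, 132, 132, 131, 127, 121, 115, 101, 88, 79, 79, 78, 76, 77, 77, 79, 78, 80, 82, 88, 100, 114, 122, 127, 129, 130, 130, 129, 130, 129, 129, 129, 129, 125, 114, 99, 84, 74, 74, 73, 72, 73, 73, 72, 72, 72, 71, 72, 72, 73]
200 [133, 135, 134, 132, 136, 136, 139, 136, 135, 130, 134, 128, 131, 135, 132, 132, 134, 131, 129, 132, 133, 131, 133, 132, 134, 135, 130, 129, 133, 132, 131, 130, 133, 134, 133, 131, 131, 129, 131, 131, 134, 134, 133, 132, 133, 132, 133, 133, 133, 136, 164, 166, 165, 166, 166, 167, 164, 166, 167, 165]
215 [136, 133, 132, 136, 135, 135, 135, 136, 137, 134, 132, 131, 119, 92, 80, 75, 75, 82, 78, 76, 80, 110, 129, 131, 132, 132, 130, 95, 55, 48, 59, 98, 133, 134, 130, 132, 126, 99, 75, 80, 78, 78, 81, 80, 79, 103, 124, 131, 133, 147, 165, 165, 167, 167, 166, 164, 169, 166, 166, 166]
```

```bash
python3 - <<'E'
from h import *
c=dict(np.load("s6.npz"));g=cv2.GaussianBlur(c["pixels"],(3,3),0).mean(2).astype(np.float32)
a=.2472;ex=np.array([np.cos(a),np.sin(a),0]);ey=np.array([-ex[1],ex[0],0]);o=np.array([.5605,.0526,0])
def pr(X):q=c["camera_matrix"]@(c["R"]@X+c["t"]);return q[:2]/q[2]
# points down the right face (y=-25) at several x; heights 50..125 mm if on that face
zs=np.arange(.125,.045,-.0025);print((zs*1000).round(1).tolist())
for x in(-.02,0,.02):
    P=np.array([pr(o+ex*x-ey*.025+[0,0,z]) for z in zs],np.float32)
    print(x,cv2.remap(g,P[None,:,0],P[None,:,1],1)[0].astype(int).tolist())
for y in(-.015,.015):
    P=np.array([pr(o-ex*.032+ey*y+[0,0,z]) for z in zs],np.float32)
    print("f",y,cv2.remap(g,P[None,:,0],P[None,:,1],1)[0].astype(int).tolist())
E
```

```text
[125.0, 122.5, 120.0, 117.5, 115.0, 112.5, 110.0, 107.5, 105.0, 102.5, 100.0, 97.5, 95.0, 92.5, 90.0, 87.5, 85.0, 82.5, 80.0, 77.5, 75.0, 72.5, 70.0, 67.5, 65.0, 62.5, 60.0, 57.5, 55.0, 52.5, 50.0, 47.5]
-0.02 [156, 153, 150, 144, 135, 127, 122, 120, 119, 118, 119, 119, 119, 119, 119, 119, 119, 117, 110, 99, 87, 75, 69, 68, 72, 83, 100, 118, 135, 148, 158, 165]
0 [151, 148, 145, 141, 135, 127, 121, 119, 118, 118, 118, 118, 118, 118, 118, 118, 118, 116, 109, 99, 85, 74, 67, 65, 70, 80, 96, 114, 131, 146, 157, 163]
0.02 [144, 143, 144, 143, 136, 127, 121, 118, 117, 117, 117, 117, 117, 118, 118, 118, 118, 119, 119, 119, 118, 114, 109, 100, 95, 95, 102, 116, 131, 144, 153, 160]
f -0.015 [157, 153, 145, 136, 127, 122, 119, 117, 117, 117, 117, 117, 116, 116, 115, 114, 112, 106, 97, 86, 76, 69, 64, 63, 65, 70, 79, 93, 108, 122, 136, 147]
f 0.015 [145, 147, 143, 135, 128, 124, 122, 121, 121, 120, 119, 119, 120, 121, 122, 125, 131, 139, 146, 149, 144, 138, 131, 128, 124, 121, 117, 117, 119, 127, 138, 148]
```

The scene check puts the block's top edge at about 114–115 mm and its underside at about 75–76 mm, level, leaving roughly 15 mm of air. I'm handing it in.

```bash
python3 -c "
from station import *
print(hand_in())"
```

```text
the job is handed in; nothing more can be done
None
```

The block was rocked about 8° left, then 8° right, worked free, and handed in held level about 15 mm above the heater, straight over the well, at about 14.4 s; the outcome of the judging was not shown.

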